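# Feel a physics-class rail for its tight spot

### The arm

A 6-joint arm with a two-finger parallel gripper is mounted at the origin on the work surface. World frame = base frame: x ahead of the robot, y to its left, z up, the work surface at z = 0. Lengths are in m, angles in rad, forces in N, time in s.
With the tool pointing down it reaches from about 0.425 to 0.95 m from the base axis. Payload 3.5 kg.
Tool frame: the origin (TCP) lies midway between the tips of the shut fingers; the grasp point (between the pads) lies 19 mm behind it; z points along the fingers, y is the line along which they close (so a half turn about z gives the same grasp; the last joint's range is limited). The gripper opens to 85 mm and grips with 20 to 120 N. Pads are 22 mm wide; open, the fingers measure 114 mm over their backs; the gripper's body (76 mm by 85 mm) begins 54 mm behind the grasp point. The pads swing forward as they close: fully open they stand 13 mm farther back than shut.
Start: joints at [1.026, 0.286, 1.577, -0, 1.279, -0.15], TCP at [0.26, 0.623, 0.199] pointing down, gripper open.
Joint ranges: [-2.77, 2.77], [-0.9, 2.22], [0.21, 2.48], [-1.53, 4.67], [0.24, 2.81], [-2.84, 2.84]. Speed limits (rad/s): [2.79, 2.79, 3.14, 3.14, 3.14, 3.14].

### API

Orientations are given as a unit quaternion [x, y, z, w].
In Python, from plant import ctrl, cams, order gives the robot as it stands.
- The arm moves only by the tool move_arm, never from a script. Its argument "plan" is one flat list of numbers, 7 for each row, row after row: the shift along the world's x, y, z in mm, then the turn, a rotation vector about the world's x, y, z in degrees, then the finger opening in mm, from 0 to 85.4. A call has 1 to 12 rows; each row shifts and turns the commanded pose from where the row before left it; what a row does not reach is not made up. A row lasts 1/10 s, in which the tool goes at most 50 mm and 8.59 degrees, less where a joint would pass 70% of its speed; a pose out of reach is approached as far as the arm can. A call is refused whole if a number of a shift passes 50 or a number of a turn 8.59, either way. A call with a gripper value outside its range is refused whole. The fingers move at their own pace and stop on an object; "newtons" is the grip in N (left out, the last holds). Time passes only in rows, so rows that do not move let the fingers close. It gives the time, the measured TCP pose, the force, the opening and the grip force at its end, in the units of the state.
- ctrl.get_state(): the state, without advancing time (a new reading comes with each control period).
- cams.read_camera(name): name is "side" or "top" or "wrist"; returns a dict with "color" (420x560x3 uint8, red, green, blue), "fov_y" (degrees; the focal length in pixels is half the picture's height over the tangent of half this angle, whatever the lens; pixels are square), "cx", "cy" (the principal point, pixels), "origin" and "orientation" of the camera in the world; the wrist camera has in their place "T_tool_cam" (4x4, takes a point from camera to tool coordinates, whose origin is the TCP and whose axes are the flange's). Camera axes: x right, y up, looking along -z (the intrinsics and any distortion apply to the point x, -y, -z); pixel columns grow to the right and rows downward; lengths in m; the calibration is good to about 2 mm. A picture is of the moment at which its call begins: read the wrist's pose just before it. There is no depth.
- order.sign_off(): hands the job in; it is judged then, once.
The state is a dict: "time": time; "qpos": joint angles; "dq": joint speeds; "joint_efforts": joint torques, N m; "eef_pos": TCP position; "tcp_rot": TCP orientation; "contact_force": force on the tool from outside, world axes, zero at the start; "wrist_torque": the same for the moment, N m; "opening": opening from 0.0 (shut) to 1.0 (fully open); "finger_force": force on a finger pad.
Only numpy, scipy, OpenCV 4.12 (cv2) and the standard library are available. Lean on these libraries where they do the work, as an engineer would, in place of code of your own. Each camera call takes 0.05 s, during which the arm holds its last target. There are 200 camera calls.

### The job

The carriage on the rail has one tight spot somewhere that cannot be seen. Gently stroke it through its full travel, first to the buffer at the left end (the robot's left), then to the buffer at the right end, without forcing it or ramming the buffers, and feel where it drags. Then leave the carriage standing on the tight spot, let go of it, and do not disturb the things around.

Things in the scene. Friction and masses are not known exactly. Their poses are not given: they have to be found in the camera images.
- bench: fixed bench: aluminium rail 420 mm long (y), 40 wide (x), top 50 high, on two black feet, end posts to 79 mm high. Origin on the table under the rail's middle; y along the rail to the robot's left, x away from the robot; yaw within 0.4 rad. Out of sight inside the rail is the tight spot, centred anywhere from y = -75 to +75 mm. Bench and carriage must never press each other with over 22 N.
- left_pad (a point): face of the rubber pad (18 mm across) of the left spring buffer when untouched: y = +155 mm, 64 mm high. The carriage touches it when its centre is at y = +115 mm. The buffer yields from 2 N, by 1 N per mm, to 10 N at 8 mm, where it ends hard. This point stays put.
- right_pad (a point): the same at the right end: y = -155 mm, touched with the carriage's centre at y = -115 mm; same spring
- carriage: steel carriage, 80 mm long (y), 66 wide (x), top at 76; slides along the bench's y only; starts within 90 mm of the middle. Origin at table height under its centre; axes as the bench's. Drag about 1.2 N; 8 mm before the tight spot's centre, from either side, it jumps to about 8 to 13 N, is about 7 N over the centre and little on leaving 8 mm past. Left within 6 mm of the centre it stays there.
- grip_block (a point): centre of the black upright grip block on the carriage's top, right over the carriage's centre, 103 mm above the table; the block is 22 mm along the rail (y), 30 mm across it (x), and reaches from 76 to 130 mm high. It can be pinched from above along the rail or across it.
- dropper_a: black dropper bottle, 27 mm across, 90 mm tall; origin at the centre of its foot; to be left alone (beyond the rail)
- dropper_b: black dropper bottle, 27 mm across, 90 mm tall; origin at the centre of its foot; to be left alone (beyond the rail)
- dropper_c: black dropper bottle, 27 mm across, 90 mm tall; origin at the centre of its foot; to be left alone (past the rail's left end)
- jar_a: white plastic jar, 42 mm across, 50 mm tall; origin at the centre of its foot; beyond the rail; to be left alone
- jar_b: white plastic jar, 42 mm across, 50 mm tall; origin at the centre of its foot; past the rail's left end; to be left alone
- weight: brass weight, 38 mm across, 46 mm tall; origin at the centre of its foot; on the robot's side of the rail; to be left alone
- screwdriver: screwdriver, 160 mm long, lying on the robot's side of the rail, about along it; to be left alone

How it is judged:
On the way, in this order (a step that is already met when the one before it is completed fails the run):
1. the carriage rests against the left buffer (y of grip_block in the frame of bench above 0.108 m and contact force between bench and carriage above 0.5 N), for 0.1 s.
2. the carriage rests against the right buffer (y of grip_block in the frame of bench below -0.108 m and contact force between bench and carriage above 0.5 N), for 0.1 s.
At the end, for the whole second after the job is handed in: After it has touched the left buffer and then the right buffer, the carriage stands still and released on the tight spot (its centre within about 7 mm of the spot's centre: the hidden bump presses on its plunger with more than 3 N), away from the buffers (y of grip_block in the frame of bench between -0.095 and 0.095 m and contact force between bench and carriage above 3 N and linear speed of carriage below 0.005 m/s).
It fails at once if the carriage is forced or a buffer rammed: more than 22 N between bench and carriage (contact force between bench and carriage above 22 N).
It fails at once if a thing standing around is moved more than 20 mm (distance of any of dropper_a, dropper_b, dropper_c, jar_a, jar_b, weight, screwdriver from where it was at the start of the episode above 0.02 m).
It also fails if it takes over 64 s, if anything falls off the work surface, if the arm or the gripper's body presses on something with over 40 N, if the wrist force passes 120 N, or if a joint passes its speed limit or range.

## Working session

There is one attempt and no reset: what is moved stays moved. The work goes in short steps, Python scripts to look and compute and a tool call to move; the robot and the scene stay as the last step left them, time stands still between calls to the robot, and variables do not carry over. Pictures are saved under pics/ and viewed, at most 10 in all, crops included, and the job is handed in when it is done.

Besides the shell and the picture viewer there is one more tool, called after "Call:" as name(argument=value, ...) on one line, values as JSON. move_arm: Moves the arm, as the interface text tells. Its arguments: {"type":"object","properties":{"plan":{"type":"array","items":{"type":"number"}},"newtons":{"type":"number"}},"required":["plan"]}

```bash
mkdir -p pics; python3 - <<'E'
from plant import ctrl,cams
import cv2
s=ctrl.get_state(); print(s)
for n in("side","top"):
    c=cams.read_camera(n); cv2.imwrite(f"pics/{n}0.png",c["color"][:,:,::-1])
    print(n,{k:v for k,v in c.items() if k!="color"})
E
```

```text
{'time': 0.0, 'qpos': array([ 1.02600490e+00,  2.87204188e-01,  1.57816120e+00,  5.03361595e-05,
        1.27860665e+00, -1.50006956e-01]), 'dq': array([-2.72275029e-04, -4.45093247e-04, -2.10250002e-04,  1.19359066e-04,
        1.91321214e-03, -8.35458108e-06]), 'joint_efforts': array([ 5.55120241e-04, -4.05986452e+01, -2.92623925e+01, -1.58082994e-04,
        5.81327069e-03,  4.26230272e-06]), 'eef_pos': array([0.2591945 , 0.62246465, 0.19723015]), 'tcp_rot': array([ 1.96119875e-01,  9.80579206e-01, -1.11041427e-03, -4.27686572e-04]), 'contact_force': array([-0.06564858,  0.37463663, -0.25846581]), 'wrist_torque': array([-0.00560156,  0.01775803,  0.03024017]), 'finger_force': 0.0, 'opening': 1.0025478572215902}
side {'fov_y': 47.05804788463465, 'cx': 281.96707888977454, 'cy': 205.18667320180924, 'origin': array([0.49250299, 0.70575273, 0.66417609]), 'orientation': array([-0.0268194 ,  0.41414275,  0.90907879, -0.03663682])}
top {'fov_y': 50.429153310915524, 'cx': 280.69178419149324, 'cy': 203.44382473610102, 'origin': array([0.33950337, 0.07137229, 0.94226164]), 'orientation': array([ 0.08283288, -0.07081895, -0.65681163,  0.74613797])}
```

View pics/top0.png

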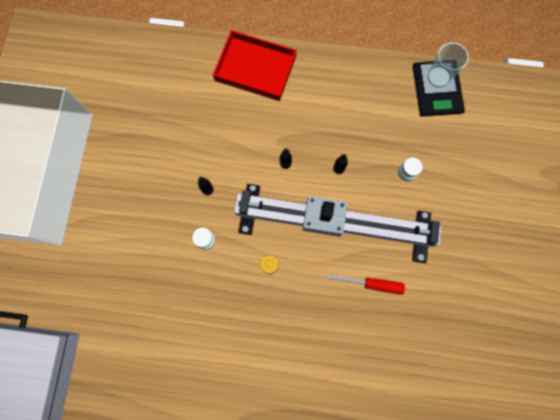

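View pics/side0.png

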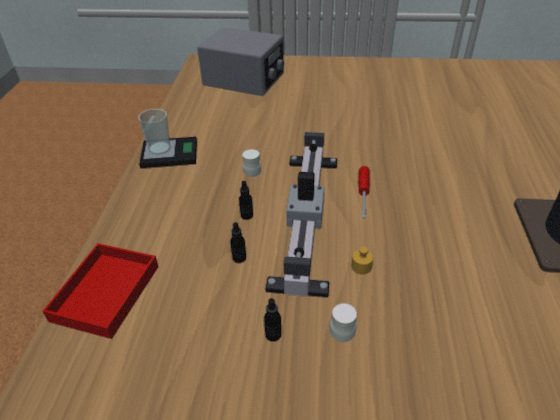

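The top view shows the rail from about (237,204) to (440,233), with the carriage at (325,216) and the grip block at about (327,211). The droppers and jars stand beyond the rail and past its left end, and the weight and screwdriver are on the robot's side. I'll zoom in to get precise pixels.

```bash
cat > h.py <<'E'
import numpy as np
from scipy.spatial.transform import Rotation as R
def ray(c,u,v):
    f=c["color"].shape[0]/2/np.tan(np.radians(c["fov_y"]/2))
    d=R.from_quat(c["orientation"]).apply([(u-c["cx"])/f,-(v-c["cy"])/f,-1]); return np.array(c["origin"]),d
def onz(c,u,v,z):
    o,d=ray(c,u,v); return o+d*(z-o[2])/d[2]
def two(c1,p1,c2,p2):
    o1,d1=ray(c1,*p1);o2,d2=ray(c2,*p2)
    t=np.linalg.lstsq(np.c_[d1,-d2],o2-o1,rcond=None)[0]
    a,b=o1+t[0]*d1,o2+t[1]*d2; return (a+b)/2,np.linalg.norm(a-b)
E
python3 - <<'E'
from plant import ctrl,cams
import cv2,pickle
t=cams.read_camera("top");s=cams.read_camera("side")
pickle.dump((t,s),open("c.pkl","wb"))
a=cv2.resize(t["color"][170:280,220:450,::-1],None,fx=3.4,fy=3.4,interpolation=cv2.INTER_CUBIC)
cv2.imwrite("pics/tc.png",a)
b=cv2.resize(s["color"][120:300,240:400,::-1],None,fx=3.3,fy=3.3,interpolation=cv2.INTER_CUBIC)
cv2.imwrite("pics/sc.png",b)
E
```

```text
(no output)
```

View pics/tc.png

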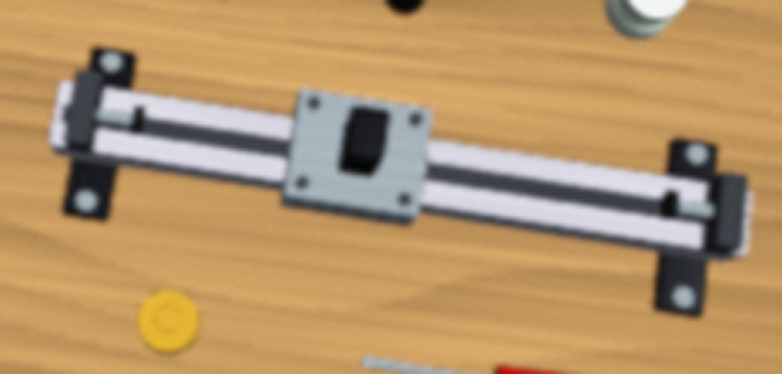

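View pics/sc.png

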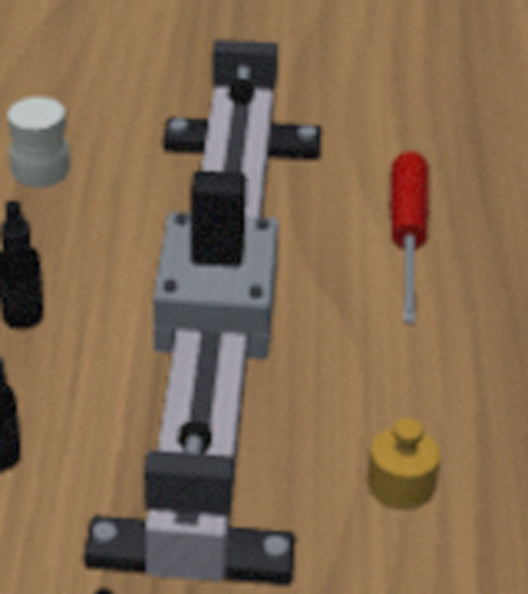

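The crops show the carriage top corners in the top crop at (300,90), (432,108), (413,223) and (283,206). The pads are at (140,118) and (670,204). The same points show clearly in the side crop.

```bash
python3 - <<'E'
import pickle,numpy as np
from h import *
np.set_printoptions(precision=4,suppress=True)
t,s=pickle.load(open("c.pkl","rb"))
T=lambda u,v:(220+(u+.5)/3.4-.5,170+(v+.5)/3.4-.5)
S=lambda u,v:(240+(u+.5)/3.3-.5,120+(v+.5)/3.3-.5)
ct=[onz(t,*T(*p),.076) for p in[(300,90),(432,108),(413,223),(283,206)]]
cs=[onz(s,*S(*p),.076) for p in[(165,215),(279,222),(270,308),(155,305)]]
print("carr top",np.mean(ct,0),"side",np.mean(cs,0))
rl=[onz(t,*T(*p),.05) for p in[(62,82),(50,148),(750,190),(743,252)]]
m=np.mean(rl,0);d=(rl[0]+rl[1]-rl[2]-rl[3])/2
print("rail mid",m,"len",np.linalg.norm(d),"yaw",np.arctan2(-d[0],d[1]))
L=two(t,T(140,118),s,S(195,435));Rr=two(t,T(670,204),s,S(241,92))
d=L[0]-Rr[0];print("pads",L,Rr,(L[0]+Rr[0])/2,np.linalg.norm(d),"yaw",np.arctan2(-d[0],d[1]))
# block top (z=.13)
b=[onz(t,*T(*p),.13) for p in[(353,107),(389,110),(378,152),(342,148)]];print("block",np.mean(b,0))
b=[onz(s,*S(*p),.13) for p in[(195,172),(243,174),(243,186),(193,184)]];print("block s",np.mean(b,0))
E
```

```text
carr top [0.5164 0.0092 0.076 ] side [0.5208 0.0105 0.076 ]
rail mid [ 0.5181 -0.0179  0.05  ] len 0.41596524680762026 yaw -0.02859901480226402
pads (array([0.5253, 0.1382, 0.0659]), np.float64(0.0003918433352915385)) (array([ 0.514 , -0.1759,  0.0657]), np.float64(0.0013111379387916113)) [ 0.5197 -0.0189  0.0658] 0.3143631286773865 yaw -0.03589183492264566
block [0.521 0.01  0.13 ]
block s [0.5212 0.0041 0.13  ]
```

Call:
move_arm(plan=[16, -38, 0, 0, 0, 1.3, 85, 16, -38, 0, 0, 0, 1.3, 85, 16, -38, 0, 0, 0, 1.3, 85, 16, -38, 0, 0, 0, 1.3, 85, 16, -38, 0, 0, 0, 1.3, 85, 16, -38, 0, 0, 0, 1.3, 85, 16, -38, 0, 0, 0, 1.3, 85, 16, -38, 0, 0, 0, 1.3, 85, 16, -38, 0, 0, 0, 1.3, 85, 16, -38, 0, 0, 0, 1.3, 85, 16, -38, 0, 0, 0, 1.3, 85, 16, -38, 0, 0, 0, 1.3, 85])

```text
time: 1.4
eef_pos: [0.4518, 0.1655, 0.1986]
tcp_rot: [0.061, 0.998, 0.0, 0.0]
contact_force: [0.3, 0.8, 1.2]
opening: 1.0
finger_force: 0.0
```

Call:
move_arm(plan=[17, -39, 0, 0, 0, 1.3, 85, 17, -39, 0, 0, 0, 1.3, 85, 17, -39, 0, 0, 0, 1.3, 85, 17, -39, 0, 0, 0, 1.3, 85, 0, 0, 0, 0, 0, 0, 85, 0, 0, 0, 0, 0, 0, 85, 0, 0, 0, 0, 0, 0, 85])

```text
time: 2.1
eef_pos: [0.519, 0.0119, 0.1983]
tcp_rot: [0.016, 1.0, 0.0, -0.0]
contact_force: [-0.8, 1.4, -0.2]
opening: 0.996
finger_force: 0.0
```

```bash
python3 - <<'E'
from plant import ctrl,cams
import cv2,pickle
s=ctrl.get_state();w=cams.read_camera("wrist");pickle.dump((s,w),open("w.pkl","wb"))
print(s["eef_pos"],s["tcp_rot"],s["contact_force"],w["T_tool_cam"],w["fov_y"],w["cx"],w["cy"])
cv2.imwrite("pics/w.png",w["color"][:,:,::-1])
E
```

```text
[0.51903456 0.01192476 0.19832192] [ 1.56181695e-02  9.99877923e-01  2.52404215e-04 -3.85667826e-04] [-0.80592226  1.43800057 -0.17399249] [[ 5.13096456e-04  9.52657725e-01  3.04044396e-01  7.83674496e-02]
 [ 9.99999857e-01 -4.43749921e-04 -2.97175657e-04  1.34588639e-03]
 [-1.48187009e-04  3.04044505e-01 -9.52657817e-01 -1.75074024e-01]
 [ 0.00000000e+00  0.00000000e+00  0.00000000e+00  1.00000000e+00]] 60.29577206351439 276.8991267615227 212.53255378697637
```

View pics/w.png

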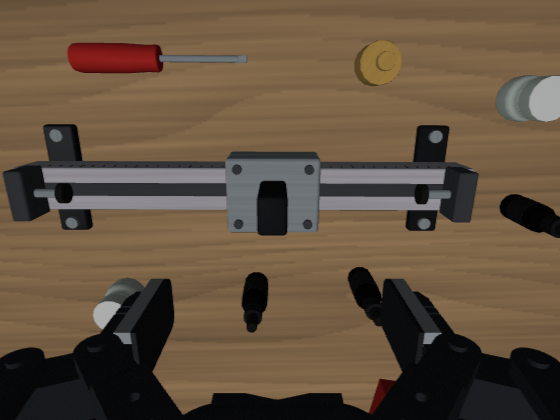

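The wrist view shows the rail almost horizontal. The carriage screws are at (237,169), (309,169), (238,224) and (307,224), and the pads at (63,193) and (423,194).

```bash
python3 - <<'E'
import pickle,numpy as np,cv2
from h import *
np.set_printoptions(precision=4,suppress=True)
s,w=pickle.load(open("w.pkl","rb"))
Rt=R.from_quat(s["tcp_rot"]).as_matrix();T=w["T_tool_cam"]
w["orientation"]=R.from_matrix(Rt@T[:3,:3]).as_quat();w["origin"]=s["eef_pos"]+Rt@T[:3,3]
print("carr",np.mean([onz(w,*p,.076) for p in[(237,169),(309,169),(238,224),(307,224)]],0))
a,b=onz(w,63,193,.064),onz(w,423,194,.064);d=b-a
print("pads",a,b,(a+b)/2,np.linalg.norm(d),np.arctan2(-d[0],d[1]))
c=w["color"].astype(int)
# rail lower lilac strip edges: bright pixels
m=(c.min(2)>120)&(c.max(2)-c.min(2)<40)
P=[]
for x in list(range(95,220))+list(range(330,400)):
    ys=np.nonzero(m[155:220,x])[0]+155
    if len(ys)>10:P.append((x,ys.min(),ys.max()))
P=np.array(P);print(len(P))
for k in(1,2):
    f=np.polyfit(P[:,0],P[:,k],1);A=onz(w,100,np.polyval(f,100),.05);B=onz(w,390,np.polyval(f,390),.05);d=B-A
    print("edge",A,B,"yaw",np.arctan2(-d[0],d[1]))
E
```

```text
carr [0.5217 0.0098 0.076 ]
pads [ 0.5154 -0.1754  0.064 ] [0.5261 0.1424 0.064 ] [ 0.5208 -0.0165  0.064 ] 0.3179514830950697 -0.03375983939277226
195
edge [ 0.4974 -0.1458  0.05  ] [0.5066 0.1162 0.05  ] yaw -0.03528208136224538
edge [ 0.5342 -0.1525  0.05  ] [0.5437 0.1186 0.05  ] yaw -0.035258439780771575
```

Call:
move_arm(plan=[1, -1, -25, 0, 0, -0.2, 85, 1, -1, -25, 0, 0, 0, 85, 0, 0, -25, 0, 0, 0, 85, 0, 0, -20, 0, 0, 0, 85, 0, 0, -13, 0, 0, 0, 85, 0, 0, 0, 0, 0, 0, 85, 0, 0, 0, 0, 0, 0, 85])

```text
time: 2.85
eef_pos: [0.5219, 0.0096, 0.0913]
tcp_rot: [0.017, 1.0, -0.0, 0.0]
contact_force: [0.6, -0.4, -0.1]
opening: 0.991
finger_force: 0.0
```

Call:
move_arm(newtons=25, plan=[0, 0, 0, 0, 0, 0, 50, 0, 0, 0, 0, 0, 0, 34, 0, 0, 0, 0, 0, 0, 28, 0, 0, 0, 0, 0, 0, 24, 0, 0, 0, 0, 0, 0, 20, 0, 0, 0, 0, 0, 0, 16, 0, 0, 0, 0, 0, 0, 16, 0, 0, 0, 0, 0, 0, 16])

```text
time: 3.65
eef_pos: [0.5218, 0.0089, 0.0912]
tcp_rot: [0.018, 1.0, -0.0, 0.0]
contact_force: [-1.9, -0.2, 4.3]
opening: 0.246
finger_force: 25.4
```

Call:
move_arm(plan=[0.05, 1.5, 0, 0, 0, 0, 16, 0.05, 1.5, 0, 0, 0, 0, 16, 0.05, 1.5, 0, 0, 0, 0, 16, 0.05, 1.5, 0, 0, 0, 0, 16])

```text
time: 4.05
eef_pos: [0.522, 0.0131, 0.0912]
tcp_rot: [0.017, 1.0, -0.002, 0.0]
contact_force: [-2.4, -6.2, 5.2]
opening: 0.249
finger_force: 25.5
```

Call:
move_arm(plan=[0.05, 1.5, 0, 0, 0, 0, 16, 0.05, 1.5, 0, 0, 0, 0, 16, 0.05, 1.5, 0, 0, 0, 0, 16, 0.05, 1.5, 0, 0, 0, 0, 16])

```text
time: 4.45
eef_pos: [0.5222, 0.0209, 0.0912]
tcp_rot: [0.018, 1.0, -0.0, 0.0]
contact_force: [-1.5, -1.9, 5.3]
opening: 0.245
finger_force: 25.5
```

Call:
move_arm(plan=[0.05, 1.5, 0, 0, 0, 0, 16, 0.05, 1.5, 0, 0, 0, 0, 16, 0.05, 1.5, 0, 0, 0, 0, 16, 0.05, 1.5, 0, 0, 0, 0, 16])

```text
time: 4.85
eef_pos: [0.5225, 0.027, 0.0912]
tcp_rot: [0.018, 1.0, -0.0, 0.0]
contact_force: [-1.9, -0.8, 4.8]
opening: 0.245
finger_force: 25.5
```

Call:
move_arm(plan=[0.0, 1.5, 0.2, 0, 0, 0, 16, 0.0, 1.5, 0.2, 0, 0, 0, 16, 0.0, 1.5, 0.1, 0, 0, 0, 16, 0.0, 1.5, 0, 0, 0, 0, 16])

```text
time: 5.25
eef_pos: [0.5227, 0.0331, 0.0912]
tcp_rot: [0.018, 1.0, -0.0, 0.001]
contact_force: [0.2, -1.7, 2.8]
opening: 0.248
finger_force: 25.2
```

Call:
move_arm(plan=[0.05, 1.5, 0, 0, 0, 0, 16, 0.05, 1.5, 0, 0, 0, 0, 16, 0.05, 1.5, 0, 0, 0, 0, 16, 0.05, 1.5, 0, 0, 0, 0, 16])

```text
time: 5.65
eef_pos: [0.5229, 0.0391, 0.0912]
tcp_rot: [0.018, 1.0, -0.0, 0.001]
contact_force: [2.7, -2.1, 1.3]
opening: 0.249
finger_force: 25.1
```

Call:
move_arm(plan=[0.05, 1.5, 0, 0, 0, 0, 16, 0.05, 1.5, 0, 0, 0, 0, 16, 0.05, 1.5, 0, 0, 0, 0, 16, 0.05, 1.5, 0, 0, 0, 0, 16])

```text
time: 6.05
eef_pos: [0.523, 0.0451, 0.0912]
tcp_rot: [0.018, 1.0, -0.0, 0.001]
contact_force: [4.4, -1.2, 0.8]
opening: 0.25
finger_force: 25.1
```

Call:
move_arm(plan=[0.05, 1.5, 0, 0, 0, 0, 16, 0.05, 1.5, 0, 0, 0, 0, 16, 0.05, 1.5, 0, 0, 0, 0, 16, 0.05, 1.5, 0, 0, 0, 0, 16])

```text
time: 6.45
eef_pos: [0.5232, 0.0511, 0.0912]
tcp_rot: [0.018, 1.0, -0.0, 0.001]
contact_force: [5.0, -2.0, 0.3]
opening: 0.251
finger_force: 25.0
```

Call:
move_arm(plan=[0.05, 1.5, 0, 0, 0, 0, 16, 0.05, 1.5, 0, 0, 0, 0, 16, 0.05, 1.5, 0, 0, 0, 0, 16, 0.05, 1.5, 0, 0, 0, 0, 16])

```text
time: 6.85
eef_pos: [0.5234, 0.0571, 0.0912]
tcp_rot: [0.018, 1.0, -0.0, 0.001]
contact_force: [5.5, -1.0, 0.1]
opening: 0.248
finger_force: 25.0
```

Call:
move_arm(plan=[0.3, 1.5, 0, 0, 0, 0, 16, 0.3, 1.5, 0, 0, 0, 0, 16, 0.1, 1.5, 0, 0, 0, 0, 16, 0.05, 1.5, 0, 0, 0, 0, 16])

```text
time: 7.25
eef_pos: [0.5236, 0.0632, 0.0912]
tcp_rot: [0.018, 1.0, -0.0, -0.0]
contact_force: [3.1, -0.9, 2.9]
opening: 0.249
finger_force: 25.2
```

Call:
move_arm(plan=[0.06, 1.5, 0, 0, 0, 0, 16, 0.06, 1.5, 0, 0, 0, 0, 16, 0.06, 1.5, 0, 0, 0, 0, 16, 0.06, 1.5, 0, 0, 0, 0, 16])

```text
time: 7.65
eef_pos: [0.5238, 0.0692, 0.0912]
tcp_rot: [0.018, 1.0, 0.0, -0.0]
contact_force: [2.1, -1.3, 3.0]
opening: 0.243
finger_force: 25.3
```

Call:
move_arm(plan=[0.06, 1.5, 0, 0, 0, 0, 16, 0.06, 1.5, 0, 0, 0, 0, 16, 0.06, 1.5, 0, 0, 0, 0, 16, 0.06, 1.5, 0, 0, 0, 0, 16])

```text
time: 8.05
eef_pos: [0.5241, 0.0752, 0.0912]
tcp_rot: [0.018, 1.0, -0.0, -0.0]
contact_force: [1.3, -1.7, 3.3]
opening: 0.251
finger_force: 25.4
```

Call:
move_arm(plan=[0.06, 1.5, 0, 0, 0, 0, 16, 0.06, 1.5, 0, 0, 0, 0, 16, 0.06, 1.5, 0, 0, 0, 0, 16, 0.06, 1.5, 0, 0, 0, 0, 16])

```text
time: 8.45
eef_pos: [0.5243, 0.0812, 0.0912]
tcp_rot: [0.018, 1.0, -0.0, -0.0]
contact_force: [-0.5, -1.5, 5.2]
opening: 0.248
finger_force: 25.5
```

Call:
move_arm(plan=[0.06, 1.5, 0, 0, 0, 0, 16, 0.06, 1.5, 0, 0, 0, 0, 16, 0.06, 1.5, 0, 0, 0, 0, 16, 0.06, 1.5, 0, 0, 0, 0, 16])

```text
time: 8.85
eef_pos: [0.5245, 0.0872, 0.0912]
tcp_rot: [0.018, 1.0, 0.0, -0.0]
contact_force: [0.0, -1.4, 4.9]
opening: 0.245
finger_force: 25.5
```

Call:
move_arm(plan=[0.05, 1.5, 0.2, 0, 0, 0, 16, 0.05, 1.5, 0.2, 0, 0, 0, 16, 0.05, 1.5, 0, 0, 0, 0, 16, 0.05, 1.5, 0, 0, 0, 0, 16])

```text
time: 9.25
eef_pos: [0.5246, 0.0932, 0.0912]
tcp_rot: [0.018, 1.0, -0.0, -0.0]
contact_force: [1.9, -1.4, 3.1]
opening: 0.247
finger_force: 25.2
```

Call:
move_arm(plan=[0.05, 1, 0, 0, 0, 0, 16, 0.05, 1, 0, 0, 0, 0, 16, 0, 1, 0, 0, 0, 0, 16, 0, 0, 0, 0, 0, 0, 16])

```text
time: 9.65
eef_pos: [0.5247, 0.0963, 0.0912]
tcp_rot: [0.018, 1.0, 0.0, -0.0]
contact_force: [0.8, -0.2, 1.3]
opening: 0.245
finger_force: 25.1
```

Call:
move_arm(plan=[0.05, 1, 0, 0, 0, 0, 16, 0.05, 1, 0, 0, 0, 0, 16, 0, 0, 0, 0, 0, 0, 16])

```text
time: 9.95
eef_pos: [0.5248, 0.0976, 0.0912]
tcp_rot: [0.018, 1.0, -0.001, -0.0]
contact_force: [0.5, -4.1, -0.3]
opening: 0.245
finger_force: 25.0
```

Call:
move_arm(plan=[0.05, 1, 0, 0, 0, 0, 16, 0, 1, 0, 0, 0, 0, 16, 0, 0, 0, 0, 0, 0, 16, 0, 0, 0, 0, 0, 0, 16, 0, 0, 0, 0, 0, 0, 16])

```text
time: 10.45
eef_pos: [0.5249, 0.0994, 0.0912]
tcp_rot: [0.018, 1.0, -0.001, -0.0]
contact_force: [0.2, -5.0, 0.2]
opening: 0.245
finger_force: 25.0
```

Call:
move_arm(plan=[-0.07, -2, 0, 0, 0, 0, 16, -0.1, -3, 0, 0, 0, 0, 16, -0.1, -3, 0, 0, 0, 0, 16, -0.1, -3, 0, 0, 0, 0, 16, -0.1, -3, 0, 0, 0, 0, 16, -0.1, -3, 0, 0, 0, 0, 16, -0.1, -3, 0, 0, 0, 0, 16, -0.1, -3, 0, 0, 0, 0, 16])

```text
time: 11.25
eef_pos: [0.5241, 0.0769, 0.0912]
tcp_rot: [0.018, 1.0, 0.0, -0.0]
contact_force: [1.4, 1.1, -3.1]
opening: 0.245
finger_force: 24.7
```

Call:
move_arm(plan=[-0.1, -3, 0, 0, 0, 0, 16, -0.1, -3, 0, 0, 0, 0, 16, -0.1, -3, 0, 0, 0, 0, 16, -0.1, -3, 0, 0, 0, 0, 16, -0.1, -3, 0, 0, 0, 0, 16, -0.1, -3, 0, 0, 0, 0, 16, -0.1, -3, 0, 0, 0, 0, 16, -0.1, -3, 0, 0, 0, 0, 16])

```text
time: 12.05
eef_pos: [0.5233, 0.0528, 0.0913]
tcp_rot: [0.018, 1.0, 0.0, -0.0]
contact_force: [1.1, 1.4, -4.8]
opening: 0.251
finger_force: 24.6
```

Call:
move_arm(plan=[-0.1, -3, -0.2, 0, 0, 0, 16, -0.1, -3, -0.1, 0, 0, 0, 16, -0.1, -3, 0, 0, 0, 0, 16, -0.1, -3, 0, 0, 0, 0, 16, -0.1, -3, 0, 0, 0, 0, 16, -0.1, -3, 0, 0, 0, 0, 16, -0.1, -3, 0, 0, 0, 0, 16])

```text
time: 12.75
eef_pos: [0.5226, 0.0318, 0.0913]
tcp_rot: [0.018, 1.0, -0.0, -0.0]
contact_force: [-0.6, 1.6, -2.3]
opening: 0.247
finger_force: 24.9
```

Call:
move_arm(plan=[-0.05, -1.5, 0, 0, 0, 0, 16, -0.05, -1.5, 0, 0, 0, 0, 16])

```text
time: 12.95
eef_pos: [0.5225, 0.0289, 0.0912]
tcp_rot: [0.018, 1.0, 0.0, -0.0]
contact_force: [-2.7, 1.7, -1.7]
opening: 0.242
finger_force: 24.9
```

Call:
move_arm(plan=[-0.05, -1.5, 0, 0, 0, 0, 16, -0.05, -1.5, 0, 0, 0, 0, 16])

```text
time: 13.15
eef_pos: [0.5224, 0.026, 0.0912]
tcp_rot: [0.018, 1.0, -0.0, -0.0]
contact_force: [-3.1, 1.4, -0.3]
opening: 0.245
finger_force: 25.0
```

Call:
move_arm(plan=[-0.05, -1.5, 0, 0, 0, 0, 16, -0.05, -1.5, 0, 0, 0, 0, 16])

```text
time: 13.35
eef_pos: [0.5223, 0.023, 0.0912]
tcp_rot: [0.018, 1.0, 0.0, -0.0]
contact_force: [-2.8, 1.9, -0.2]
opening: 0.248
finger_force: 25.0
```

Call:
move_arm(plan=[-0.05, -1.5, 0, 0, 0, 0, 16, -0.05, -1.5, 0, 0, 0, 0, 16])

```text
time: 13.55
eef_pos: [0.5222, 0.02, 0.0912]
tcp_rot: [0.018, 1.0, 0.0, -0.0]
contact_force: [-4.5, 0.9, 0.4]
opening: 0.25
finger_force: 25.1
```

Call:
move_arm(plan=[-0.05, -1.5, 0, 0, 0, 0, 16, -0.05, -1.5, 0, 0, 0, 0, 16])

```text
time: 13.75
eef_pos: [0.5222, 0.0177, 0.0912]
tcp_rot: [0.018, 1.0, 0.001, -0.0]
contact_force: [-3.5, 4.4, 0.8]
opening: 0.247
finger_force: 25.1
```

Call:
move_arm(plan=[-0.05, -1.5, 0, 0, 0, 0, 16, -0.05, -1.5, 0, 0, 0, 0, 16])

```text
time: 13.95
eef_pos: [0.5221, 0.0165, 0.0912]
tcp_rot: [0.018, 1.0, 0.003, -0.0]
contact_force: [-2.4, 11.2, 0.7]
opening: 0.245
finger_force: 25.2
```

Call:
move_arm(plan=[-0.05, -1, 0, 0, 0, 0, 16, -0.05, -1, 0, 0, 0, 0, 16])

```text
time: 14.15
eef_pos: [0.522, 0.0149, 0.0912]
tcp_rot: [0.018, 1.0, 0.003, -0.0]
contact_force: [-3.3, 10.4, 0.2]
opening: 0.246
finger_force: 25.2
```

Call:
move_arm(plan=[-0.05, -1.5, 0, 0, 0, 0, 16, -0.05, -1.5, 0, 0, 0, 0, 16])

```text
time: 14.35
eef_pos: [0.5219, 0.0113, 0.0912]
tcp_rot: [0.018, 1.0, 0.002, -0.0]
contact_force: [-3.7, 7.1, 0.9]
opening: 0.246
finger_force: 25.2
```

Call:
move_arm(plan=[-0.05, -1.5, 0, 0, 0, 0, 16, -0.05, -1.5, 0, 0, 0, 0, 16])

```text
time: 14.55
eef_pos: [0.5218, 0.0073, 0.0912]
tcp_rot: [0.018, 1.0, 0.001, -0.0]
contact_force: [-4.4, 4.3, 0.9]
opening: 0.246
finger_force: 25.2
```

Call:
move_arm(plan=[-0.05, -1.5, 0, 0, 0, 0, 16, -0.05, -1.5, 0, 0, 0, 0, 16])

```text
time: 14.75
eef_pos: [0.5217, 0.0031, 0.0912]
tcp_rot: [0.017, 1.0, -0.0, -0.0]
contact_force: [-4.2, 1.5, 0.0]
opening: 0.247
finger_force: 25.2
```

Call:
move_arm(plan=[-0.05, -1.5, 0, 0, 0, 0, 16, -0.05, -1.5, 0, 0, 0, 0, 16])

```text
time: 14.95
eef_pos: [0.5216, -0.0002, 0.0912]
tcp_rot: [0.018, 1.0, -0.0, -0.0]
contact_force: [-4.5, 1.6, 1.4]
opening: 0.246
finger_force: 25.2
```

Call:
move_arm(plan=[-0.05, -1.5, 0, 0, 0, 0, 16, -0.05, -1.5, 0, 0, 0, 0, 16])

```text
time: 15.15
eef_pos: [0.5215, -0.0032, 0.0912]
tcp_rot: [0.018, 1.0, -0.0, -0.0]
contact_force: [-4.9, 1.0, 1.7]
opening: 0.249
finger_force: 25.2
```

Call:
move_arm(plan=[-0.3, -3, 0, 0, 0, 0, 16, -0.3, -3, 0, 0, 0, 0, 16, -0.2, -3, 0, 0, 0, 0, 16, -0.1, -3, 0, 0, 0, 0, 16, -0.1, -3, 0, 0, 0, 0, 16, -0.1, -3, 0, 0, 0, 0, 16, -0.1, -3, 0, 0, 0, 0, 16, -0.1, -3, 0, 0, 0, 0, 16])

```text
time: 15.95
eef_pos: [0.5206, -0.0272, 0.0912]
tcp_rot: [0.018, 1.0, -0.0, 0.0]
contact_force: [-2.0, 1.8, -1.6]
opening: 0.244
finger_force: 25.0
```

Call:
move_arm(plan=[-0.1, -3, 0, 0, 0, 0, 16, -0.1, -3, 0, 0, 0, 0, 16, -0.1, -3, 0, 0, 0, 0, 16, -0.1, -3, 0, 0, 0, 0, 16, -0.1, -3, 0, 0, 0, 0, 16, -0.1, -3, 0, 0, 0, 0, 16, -0.1, -3, 0, 0, 0, 0, 16, -0.1, -3, 0, 0, 0, 0, 16])

```text
time: 16.75
eef_pos: [0.5197, -0.0512, 0.0912]
tcp_rot: [0.018, 1.0, -0.0, 0.0]
contact_force: [0.1, 1.3, -3.2]
opening: 0.246
finger_force: 24.9
```

Call:
move_arm(plan=[-0.1, -3, -0.2, 0, 0, 0, 16, -0.1, -3, 0, 0, 0, 0, 16, -0.1, -3, 0, 0, 0, 0, 16, -0.1, -3, 0, 0, 0, 0, 16, -0.1, -3, 0, 0, 0, 0, 16, -0.1, -3, 0, 0, 0, 0, 16, -0.1, -3, 0, 0, 0, 0, 16, -0.1, -3, 0, 0, 0, 0, 16])

```text
time: 17.55
eef_pos: [0.5189, -0.0752, 0.0912]
tcp_rot: [0.018, 1.0, -0.0, 0.0]
contact_force: [-0.0, 1.6, -1.1]
opening: 0.245
finger_force: 25.1
```

Call:
move_arm(plan=[-0.1, -3, 0, 0, 0, 0, 16, -0.1, -3, 0, 0, 0, 0, 16, -0.1, -3, 0, 0, 0, 0, 16, -0.1, -3, 0, 0, 0, 0, 16, -0.1, -3, 0, 0, 0, 0, 16, -0.1, -3, 0, 0, 0, 0, 16, -0.1, -3, 0, 0, 0, 0, 16, -0.1, -3, 0, 0, 0, 0, 16])

```text
time: 18.35
eef_pos: [0.5181, -0.0992, 0.0912]
tcp_rot: [0.018, 1.0, -0.0, 0.0]
contact_force: [0.2, 1.7, 0.9]
opening: 0.245
finger_force: 25.3
```

Call:
move_arm(plan=[-0.1, -3, 0, 0, 0, 0, 16, -0.1, -3, 0, 0, 0, 0, 16, -0.1, -3, 0, 0, 0, 0, 16, -0.1, -3, 0, 0, 0, 0, 16, -0.1, -3, 0, 0, 0, 0, 16, -0.1, -3, 0, 0, 0, 0, 16, -0.1, -3, 0, 0, 0, 0, 16, -0.1, -3, 0, 0, 0, 0, 16])

```text
time: 19.15
eef_pos: [0.5173, -0.1232, 0.0912]
tcp_rot: [0.018, 1.0, -0.0, 0.0]
contact_force: [-0.5, 1.0, 2.3]
opening: 0.245
finger_force: 25.4
```

Call:
move_arm(plan=[-0.1, -2, 0, 0, 0, 0, 16, -0.1, -2, 0, 0, 0, 0, 16, -0.05, -2, 0, 0, 0, 0, 16, -0.05, -2, 0, 0, 0, 0, 16])

```text
time: 19.55
eef_pos: [0.517, -0.1311, 0.0912]
tcp_rot: [0.018, 1.0, -0.0, 0.0]
contact_force: [0.1, 1.1, 3.0]
opening: 0.244
finger_force: 25.5
```

Call:
move_arm(plan=[-0.05, -1, 0, 0, 0, 0, 16, -0.05, -1, 0, 0, 0, 0, 16, -0.05, -1, 0, 0, 0, 0, 16, 0, -0.5, 0, 0, 0, 0, 16, 0, 0, 0, 0, 0, 0, 16, 0, 0, 0, 0, 0, 0, 16])

```text
time: 20.15
eef_pos: [0.5169, -0.1341, 0.0912]
tcp_rot: [0.018, 1.0, 0.0, 0.0]
contact_force: [0.6, 4.4, 4.9]
opening: 0.246
finger_force: 25.6
```

Call:
move_arm(plan=[0, -1, 0.2, 0, 0, 0, 16, 0, 0, 0.1, 0, 0, 0, 16, 0, 0, 0, 0, 0, 0, 16, 0, 0, 0, 0, 0, 0, 16])

```text
time: 20.55
eef_pos: [0.5168, -0.1352, 0.0912]
tcp_rot: [0.018, 1.0, 0.0, 0.0]
contact_force: [1.0, 4.4, 1.7]
opening: 0.247
finger_force: 25.5
```

Call:
move_arm(plan=[0.1, 3, 0, 0, 0, 0, 16, 0.1, 3, 0, 0, 0, 0, 16, 0.1, 3, 0, 0, 0, 0, 16, 0.1, 3, 0, 0, 0, 0, 16, 0.1, 3, 0, 0, 0, 0, 16, 0.1, 3, 0, 0, 0, 0, 16, 0.1, 3, 0, 0, 0, 0, 16, 0.1, 3, 0, 0, 0, 0, 16])

```text
time: 21.35
eef_pos: [0.5176, -0.1112, 0.0912]
tcp_rot: [0.018, 1.0, -0.0, 0.0]
contact_force: [2.8, -1.3, -0.9]
opening: 0.247
finger_force: 25.1
```

Call:
move_arm(plan=[0.1, 3, 0, 0, 0, 0, 16, 0.1, 3, 0, 0, 0, 0, 16, 0.1, 3, 0, 0, 0, 0, 16, 0.1, 3, 0, 0, 0, 0, 16, 0.1, 3, 0, 0, 0, 0, 16, 0.1, 3, 0, 0, 0, 0, 16, 0.1, 3, 0, 0, 0, 0, 16, 0.1, 3, 0, 0, 0, 0, 16])

```text
time: 22.15
eef_pos: [0.5184, -0.0872, 0.0912]
tcp_rot: [0.018, 1.0, -0.0, 0.0]
contact_force: [4.9, -1.6, -3.6]
opening: 0.247
finger_force: 24.9
```

Call:
move_arm(plan=[0.1, 3, 0, 0, 0, 0, 16, 0.1, 3, 0, 0, 0, 0, 16, 0.1, 3, 0, 0, 0, 0, 16, 0.1, 3, 0, 0, 0, 0, 16, 0.1, 3, 0, 0, 0, 0, 16, 0.1, 3, 0, 0, 0, 0, 16, 0.1, 3, 0, 0, 0, 0, 16, 0.1, 3, 0, 0, 0, 0, 16])

```text
time: 22.95
eef_pos: [0.5192, -0.0632, 0.0913]
tcp_rot: [0.018, 1.0, -0.0, 0.0]
contact_force: [5.5, -1.8, -3.5]
opening: 0.245
finger_force: 24.8
```

Call:
move_arm(plan=[0.4, 3, -0.2, 0, 0, 0, 16, 0.4, 3, -0.1, 0, 0, 0, 16, 0.2, 3, 0, 0, 0, 0, 16, 0.1, 3, 0, 0, 0, 0, 16, 0.1, 3, 0, 0, 0, 0, 16, 0.1, 3, 0, 0, 0, 0, 16, 0.1, 3, 0, 0, 0, 0, 16, 0.1, 3, 0, 0, 0, 0, 16, 0.1, 3, 0, 0, 0, 0, 16, 0.1, 3, 0, 0, 0, 0, 16])

```text
time: 23.95
eef_pos: [0.5204, -0.0332, 0.0912]
tcp_rot: [0.018, 1.0, 0.0, -0.001]
contact_force: [-2.7, -0.4, 5.0]
opening: 0.249
finger_force: 25.7
```

Call:
move_arm(plan=[0.1, 3, 0, 0, 0, 0, 16, 0.1, 3, 0, 0, 0, 0, 16, 0.1, 3, 0, 0, 0, 0, 16, 0.1, 3, 0, 0, 0, 0, 16, 0.1, 3, 0, 0, 0, 0, 16, 0.1, 3, 0, 0, 0, 0, 16, 0.1, 3, 0, 0, 0, 0, 16, 0.1, 3, 0, 0, 0, 0, 16, 0.05, 1.5, 0, 0, 0, 0, 16, 0.05, 1.5, 0, 0, 0, 0, 16])

```text
time: 24.95
eef_pos: [0.5213, -0.0061, 0.0912]
tcp_rot: [0.018, 1.0, 0.0, -0.001]
contact_force: [-2.7, -1.4, 6.2]
opening: 0.246
finger_force: 25.7
```

Call:
move_arm(plan=[0.05, 1, 0, 0, 0, 0, 16, 0.05, 1, 0, 0, 0, 0, 16])

```text
time: 25.15
eef_pos: [0.5214, -0.0041, 0.0912]
tcp_rot: [0.018, 1.0, 0.0, -0.001]
contact_force: [-3.5, -0.6, 5.4]
opening: 0.246
finger_force: 25.7
```

Call:
move_arm(plan=[0.05, 1, 0, 0, 0, 0, 16, 0.05, 1, 0, 0, 0, 0, 16])

```text
time: 25.35
eef_pos: [0.5215, -0.0021, 0.0912]
tcp_rot: [0.018, 1.0, 0.0, -0.001]
contact_force: [-2.7, -1.7, 5.7]
opening: 0.246
finger_force: 25.8
```

Call:
move_arm(plan=[0.05, 1, 0, 0, 0, 0, 16, 0.05, 1, 0, 0, 0, 0, 16])

```text
time: 25.55
eef_pos: [0.5215, -0.0001, 0.0912]
tcp_rot: [0.018, 1.0, 0.0, -0.001]
contact_force: [-3.4, -1.1, 6.1]
opening: 0.246
finger_force: 25.8
```

Call:
move_arm(plan=[0.05, 1, 0, 0, 0, 0, 16, 0.05, 1, 0, 0, 0, 0, 16])

```text
time: 25.75
eef_pos: [0.5216, 0.0019, 0.0912]
tcp_rot: [0.018, 1.0, 0.0, -0.001]
contact_force: [-3.0, -1.7, 5.2]
opening: 0.245
finger_force: 25.8
```

Call:
move_arm(plan=[0, 1, 0.2, 0, 0, 0, 16, 0.05, 0, 0, 0, 0, 0, 16])

```text
time: 25.95
eef_pos: [0.5216, 0.003, 0.0912]
tcp_rot: [0.018, 1.0, 0.0, -0.001]
contact_force: [-3.5, -0.5, 5.3]
opening: 0.246
finger_force: 25.7
```

Call:
move_arm(plan=[0, 1, 0.1, 0, 0, 0, 16, 0, 0, 0, 0, 0, 0, 16])

```text
time: 26.15
eef_pos: [0.5217, 0.0039, 0.0912]
tcp_rot: [0.018, 1.0, 0.0, -0.001]
contact_force: [-3.5, -0.0, 4.6]
opening: 0.244
finger_force: 25.7
```

Call:
move_arm(plan=[0, 1, 0, 0, 0, 0, 16, 0, 0, 0, 0, 0, 0, 16])

```text
time: 26.35
eef_pos: [0.5217, 0.0046, 0.0912]
tcp_rot: [0.018, 1.0, -0.0, -0.001]
contact_force: [-5.5, -1.4, 4.9]
opening: 0.251
finger_force: 25.7
```

Call:
move_arm(plan=[0, 1, 0, 0, 0, 0, 16, 0, 0, 0, 0, 0, 0, 16])

```text
time: 26.55
eef_pos: [0.5217, 0.005, 0.0912]
tcp_rot: [0.017, 1.0, -0.001, -0.001]
contact_force: [-4.3, -2.2, 5.6]
opening: 0.246
finger_force: 25.7
```

Call:
move_arm(plan=[0.05, 1, 0, 0, 0, 0, 16, 0, 0, 0, 0, 0, 0, 16])

```text
time: 26.75
eef_pos: [0.5217, 0.0055, 0.0912]
tcp_rot: [0.017, 1.0, -0.001, -0.001]
contact_force: [-3.8, -3.9, 4.7]
opening: 0.248
finger_force: 25.7
```

Call:
move_arm(plan=[0.05, 1, 0, 0, 0, 0, 16, 0, 0, 0, 0, 0, 0, 16])

```text
time: 26.95
eef_pos: [0.5217, 0.0058, 0.0912]
tcp_rot: [0.017, 1.0, -0.002, -0.001]
contact_force: [-5.3, -6.0, 5.5]
opening: 0.247
finger_force: 25.7
```

Call:
move_arm(plan=[-0.2, 1, 0, 0, 0, 0, 16, -0.2, 0, 0, 0, 0, 0, 16])

```text
time: 27.15
eef_pos: [0.5218, 0.0064, 0.0912]
tcp_rot: [0.017, 1.0, -0.002, -0.0]
contact_force: [-4.3, -8.4, 4.0]
opening: 0.252
finger_force: 25.6
```

Call:
move_arm(plan=[0, 1, 0, 0, 0, 0, 16, 0, 0, 0, 0, 0, 0, 16])

```text
time: 27.35
eef_pos: [0.5218, 0.0068, 0.0912]
tcp_rot: [0.017, 1.0, -0.003, -0.0]
contact_force: [-3.8, -10.0, 3.7]
opening: 0.248
finger_force: 25.6
```

Call:
move_arm(plan=[0.05, 1, 0, 0, 0, 0, 16, 0, 0, 0, 0, 0, 0, 16])

```text
time: 27.55
eef_pos: [0.5218, 0.008, 0.0912]
tcp_rot: [0.017, 1.0, -0.003, -0.0]
contact_force: [-4.1, -7.8, 3.4]
opening: 0.246
finger_force: 25.6
```

Call:
move_arm(plan=[0.05, 1, 0, 0, 0, 0, 16, 0, 0, 0, 0, 0, 0, 16])

```text
time: 27.75
eef_pos: [0.5219, 0.0095, 0.0912]
tcp_rot: [0.017, 1.0, -0.002, -0.0]
contact_force: [-4.0, -6.3, 2.9]
opening: 0.244
finger_force: 25.6
```

Call:
move_arm(plan=[0.05, 1, 0, 0, 0, 0, 16, 0, 0, 0, 0, 0, 0, 16, 0, 0, 0, 0, 0, 0, 16])

```text
time: 28.05
eef_pos: [0.5219, 0.0109, 0.0912]
tcp_rot: [0.017, 1.0, -0.002, -0.0]
contact_force: [-4.5, -5.4, 4.3]
opening: 0.247
finger_force: 25.6
```

Call:
move_arm(plan=[0, -1, 0, 0, 0, 0, 16, 0, -1, 0, 0, 0, 0, 16, 0, 0, 0, 0, 0, 0, 16])

```text
time: 28.35
eef_pos: [0.5219, 0.0108, 0.0912]
tcp_rot: [0.018, 1.0, 0.0, -0.0]
contact_force: [-3.8, -0.1, 4.5]
opening: 0.247
finger_force: 25.7
```

Unloaded with the carriage held on the spot (y ≈ 0.0108). Next I release slowly and retreat.

Call:
move_arm(plan=[0, 0, 0, 0, 0, 0, 24, 0, 0, 0, 0, 0, 0, 28, 0, 0, 0, 0, 0, 0, 36, 0, 0, 0, 0, 0, 0, 50, 0, 0, 0, 0, 0, 0, 65, 0, 0, 0, 0, 0, 0, 65, 0, 0, 0, 0, 0, 0, 65])

```text
time: 29.05
eef_pos: [0.5221, 0.0106, 0.0913]
tcp_rot: [0.018, 1.0, 0.0, 0.0]
contact_force: [-0.4, 0.0, 0.1]
opening: 0.762
finger_force: 0.0
```

Call:
move_arm(plan=[0, 0, 10, 0, 0, 0, 65, 0, 0, 20, 0, 0, 0, 65, 0, 0, 25, 0, 0, 0, 65, 0, 0, 25, 0, 0, 0, 65, 0, 0, 27, 0, 0, 0, 65, 0, 0, 0, 0, 0, 0, 65, 0, 0, 0, 0, 0, 0, 65, 0, 0, 0, 0, 0, 0, 65])

```text
time: 29.85
eef_pos: [0.5212, 0.0107, 0.197]
tcp_rot: [0.018, 1.0, 0.0, -0.001]
contact_force: [-0.3, -0.4, 0.1]
opening: 0.762
finger_force: 0.0
```

```bash
python3 - <<'E'
from plant import ctrl,cams
import cv2
s=ctrl.get_state();w=cams.read_camera("wrist")
print(s["eef_pos"],s["tcp_rot"])
cv2.imwrite("pics/w2.png",w["color"][:,:,::-1])
E
```

```text
[0.52115607 0.01071104 0.19702102] [ 1.76431207e-02  9.99843696e-01  1.68857694e-04 -1.12924938e-03]
```

View pics/w2.png

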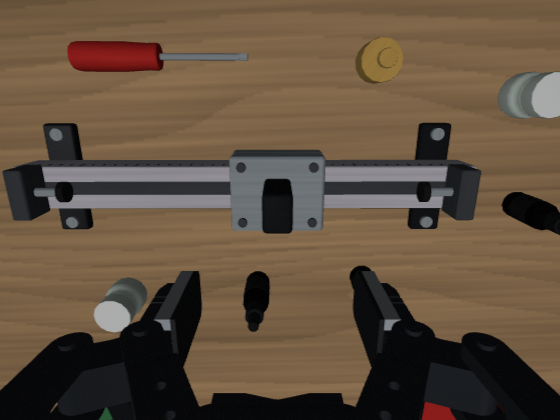

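The carriage (centre about (277,196)) stands centred under the open gripper, and the things around it look undisturbed.

```bash
python3 -c "
from plant import order
print(order.sign_off())"
```

```text
the job is handed in; nothing more can be done
None
```

I stroked the carriage to the left buffer, then to the right, and left it released on the tight spot, about 28 mm left of the rail's middle; the job is handed in at about 30 s, but sign-off returned no verdict.

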